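# Press a dowel pin home with bench-mounted locking pliers

## Task

Slide the metal block along its nest until it rests fully against the stop of the bench-mounted locking pliers, then squeeze the plier handles together until they snap over centre and stay locked by themselves, so that the jaw presses the pin into the block. Let go of the handle for a second to see that it stays locked, then pull the small release post so that the pliers spring open, leaving the block in its nest with the pin pressed in. Push, squeeze and pull gently, only as far as each needs, and leave the other things on the table alone.

Things in the scene. Friction and masses are not known exactly. Their poses are not given: they have to be found in the camera images.
- plier_base: Steel plate, 150 x 310 x 10 mm, fixed to the table; locking pliers lie flat on it. Origin on the table, x from the moving to the fixed handle, y along the pliers to the jaws, z up. Nest for the block: floor z 18 mm, x -5 to 31, y 50 to 128, open at +y, side lips up to z 30; the fixed jaw (x 31 to 43, y 46 to 94, z up to 62) backs the block. All but the release post is below z 75 mm.
- fixed_grip (a point): Centre of the fixed handle (steel bar 11 mm wide in x, z 43 to 67 mm, running along y) where it is to be squeezed; base frame (22, -138, 55) mm. Axes as the base's. It ends 22 mm farther towards -y, with an adjusting screw on its tail. The plate's top, z 10 mm, is the only thing below it here.
- handle_grip (a point): Centre of the moving handle (bar 12 mm wide, black sleeve, z 43 to 67 mm) where it is to be squeezed, 104 mm from its pivot, 55 mm above the table. Open, the two handles measure 69 mm over their outsides here; squeezing moves it towards the fixed handle (base +x).
- moving_handle: Moving handle; origin on its pivot at table height. It springs back until squeezed past dead centre, then snaps about 5 mm on by itself to a hard stop and stays locked. The screw's setting is unknown: dead centre comes after 23 to 31 mm of travel at the grip. Feel for it: resistance rises to some 8 to 15 N, falls off, vanishes at the snap. Over 30 N strains it.
- release_post (a point): Upright steel post, 10 mm in diameter, free from z 75 to 100 mm, on the end of the release lever on top of the pliers; this point is on its axis, 90 mm above the table. With the pliers locked, pulling it 6 to 20 mm towards base -x (from the fixed to the moving handle) with 5 to 12 N springs them open.
- release_lever: The flat release lever that carries the post; origin at table height on its vertical pin, which lies 44 mm from the post, towards the jaws. A weak spring returns it. Over 35 N strains it.
- stop_face (a point): Middle of the stop's face in the nest (it looks to base +y): base frame (13.5, 50, 40) mm. The face spans x 10 to 43 mm up to z 67 mm, and x 2 to 10 mm up to z 36 mm.
- block_mid (a point): Centre of the loose metal block, 34 x 40 x 44 mm (x, y, z), 0.25 kg, axes as the base's, standing in the nest 14 to 25 mm short of the stop at the start. Home, its centre is 20 mm from the stop's face. Pushed towards -y on its +y face it slides with 1 to 2 N. Not over 35 N.
- pin (a joint): How far the dowel pin (9 mm in diameter, standing 3.5 mm out of the block's -x face, 47 mm above the table) is pressed into the block: 0 at the start, at most 0.0035 m; the pliers press it to about 0.003.
- jaw (a joint): Angle (rad) of the moving jaw, higher is more closed: -0.15 to -0.02 open, about 0.08 at dead centre, 0.07 locked. It is nearly flat round dead centre, so it does not show well whether the lock has snapped.
- cap_a: Black bottle cap, 37 mm wide, 33 mm high, loose on the table near the pliers: leave alone. Origin under its centre.
- cap_b: Another such cap at the other side of the pliers: leave alone. Origin under its centre.
- can: Small tin, 69 mm in diameter, 76 mm high, behind the pliers: leave alone. Origin under its centre.

How it is judged:
By the outcome, as a careful person would: the job done as asked, in the order asked, and still so for the second after the job is handed in, with the robot touching nothing.
It also fails if it takes over 72 s, if anything falls off the work surface, if the arm or the gripper's body presses on something with over 40 N, if the wrist force passes 120 N, or if a joint passes its speed limit or range.

## Robot

A 6-joint arm with a two-finger parallel gripper is mounted at the origin on a cart in front of the work surface, level with it; the furniture and walls round the work are solid. World frame = base frame: x ahead of the robot, y to its left, z up, the work surface at z = 0. Lengths are in m, angles in rad, forces in N, time in s.
With the tool pointing down it reaches from about 0.425 to 0.95 m from the base axis. Payload 3.5 kg.
Tool frame: the origin (TCP) lies midway between the tips of the shut fingers; the grasp point (between the pads) lies 19 mm behind it; z points along the fingers, x is the direction in which the jaws open and shut, and the axes are right-handed (so a half turn about z gives the same grasp; the last joint's range is limited). The gripper opens to 85 mm and grips with 20 to 120 N. Pads are 22 mm wide; open, the fingers measure 114 mm over their backs; the gripper's body (76 mm by 85 mm) begins 54 mm behind the grasp point. The pads swing forward as they close: fully open they stand 13 mm farther back than shut.
Start: joints at [1.147, 0.286, 1.577, -0, 1.279, -0.15], TCP at [0.182, 0.65, 0.231] pointing down, gripper open.
Joint ranges: [-2.77, 2.77], [-0.9, 2.22], [0.21, 2.48], [-1.53, 4.67], [0.24, 2.81], [-2.84, 2.84]. Speed limits (rad/s): [2.79, 2.79, 3.14, 3.14, 3.14, 3.14].

## Interface

Orientations are given as a unit quaternion [x, y, z, w].
In Python, from rig import arm gives the robot as it stands.
- The arm moves only by the shell command python3 -m crank 'ROWS' [FORCE]. ROWS is JSON, a list of rows, each an object of numbers: "fingers": the closure, from 0 (fully open) to 1 (shut); "x", "y", "z": the shift along the tool's x, y, z in cm; "yaw": the turn about the tool's z in rad. A call has 1 to 20 rows; each row is the pose to reach, as a shift and turn from the pose commanded when the call began, along the tool's axes at that moment; what a row does not reach only later rows make up. A row lasts 1/12 s, in which the tool goes at most 41.7 mm and 7.16 degrees, less where a joint would pass 70% of its speed; a pose out of reach is approached as far as the arm can. A call with a gripper value outside its range is refused whole. The fingers move at their own pace and stop on an object; FORCE is the grip in N (left out, the last holds). Time passes only in rows, so rows that repeat a pose let the fingers close. It gives the time, the measured TCP pose, the force and the opening at its end, in the units of the state.
- arm.state(): the state, without advancing time (a new reading comes with each control period).
- arm.get_image(name): name is "side" or "top" or "wrist"; returns a dict with "pixels" (384x512x3 uint8, red, green, blue), "fx", "fy", "cx", "cy" (pixels), "pose" (4x4, takes a point from camera to world coordinates). Camera axes: x right, y down, z forward; pixel columns grow to the right and rows downward; lengths in m; the calibration is good to about 2 mm. A picture is of the moment at which its call begins. There is no depth.
- arm.job_done(): hands the job in, once; it reports no verdict.
Trained networks look in a picture, given as the dict that the camera call returned (one of the last four; its "shot" number tells which), for a name from the list of things; names that differ only in an ending like _2 or _b are one class to them, and where a whole thing is asked for, a point or a joint stands for the part that bears it (a point fixed in the world has none). Each returns a list of dicts, best first, with "score" (0 to 1); they miss things now and then, are a little off and sometimes report something else, mostly with a low value. They report only what shows in the picture. A call takes as long as a camera call.
- arm.silhouettes(thing, picture): "pixels" (384x512 bool, what is visible of it).
- arm.spot_point(thing, picture): "position" ([x, y, z] in m, in world coordinates, good to about 4 mm: a listed point, or the origin of a listed thing).
The state is a dict: "time": time; "joint_pos": joint angles; "joint_velocities": joint speeds; "joint_efforts": joint torques, N m; "tool_pos": TCP position; "eef_rot": TCP orientation; "wrist_force": force on the tool from outside, world axes, zero at the start; "ft_torque": the same for the moment, N m; "gripper_width": opening from 0.0 (shut) to 1.0 (fully open).
Only numpy, scipy, OpenCV 4.12 (cv2) and the standard library are available. Lean on these libraries where they do the work, as an engineer would, in place of code of your own. Each camera call takes 0.05 s, during which the arm holds its last target. There are 200 camera calls.

## Working session

There is one attempt and no reset: what is moved stays moved. The work goes in short steps, Python scripts to look and compute and a shell command to move; the robot and the scene stay as the last step left them, time stands still between calls to the robot, and variables do not carry over. Pictures are saved under pics/ and viewed, about 8 in all and at most 12, crops included, and the job is handed in when it is done.

```bash
mkdir -p pics; ls; cat > h.py <<'E'
from rig import arm
import numpy as np, cv2
from scipy.spatial.transform import Rotation as R
def save(p,n): cv2.imwrite('pics/'+n+'.png',p['pixels'][:,:,::-1])
def proj(p,X):
    T=np.linalg.inv(np.array(p['pose'])); c=T[:3,:3]@np.array(X)+T[:3,3]
    return np.array([p['fx']*c[0]/c[2]+p['cx'],p['fy']*c[1]/c[2]+p['cy']])
E
python3 - <<'E'
from h import *
s=arm.state(); print(s['tool_pos'],s['eef_rot'],s['wrist_force'],s['gripper_width'])
ps={}
for c in ['top','side']:
    p=arm.get_image(c); save(p,c+'0'); print(c,np.round(np.array(p['pose']),3).tolist(),p['fx'])
    for t in ['plier_base','fixed_grip','handle_grip','moving_handle','release_post','release_lever','stop_face','block_mid','cap_a','can']:
        print(t,[(round(d['score'],2),np.round(d['position'],3).tolist()) for d in arm.spot_point(t,p)[:2]])
E
python3 -c "
import cv2,numpy as np
a=[cv2.imread('pics/%s0.png'%c) for c in ['top','side']]
cv2.imwrite('pics/both0.png',cv2.resize(np.hstack(a),(800,300)))"
```

```text
pics
[0.1822177  0.64927008 0.22995881] [ 7.96987572e-01  6.03994590e-01 -1.02000384e-03  5.52451992e-04] [ 0.03432171 -0.28316711 -0.96118592] 0.9980009187785166
top [[0.013, -0.99, 0.14, 0.446], [-1.0, -0.015, -0.012, 0.005], [0.014, -0.139, -0.99, 1.063], [0.0, 0.0, 0.0, 1.0]] 421.5456430051943
plier_base [(0.69, [0.569, 0.064, -0.002])]
fixed_grip [(0.71, [0.568, 0.068, 0.002]), (0.66, [0.565, -0.076, 0.054])]
handle_grip [(0.52, [0.511, -0.06, 0.058]), (0.18, [0.561, -0.025, 0.088])]
moving_handle [(0.53, [0.54, 0.044, 0.001]), (0.43, [0.593, 0.115, 0.038])]
release_post [(0.65, [0.557, -0.022, 0.093])]
release_lever [(0.42, [0.54, 0.042, 0.001])]
stop_face [(0.9, [0.593, 0.116, 0.034])]
block_mid [(0.73, [0.6, 0.156, 0.04]), (0.71, [0.536, 0.038, 0.001])]
cap_a [(0.74, [0.463, 0.128, -0.001]), (0.45, [0.686, 0.046, 0.001])]
can [(0.72, [0.744, 0.102, -0.0])]
side [[-0.989, -0.106, 0.108, 0.482], [-0.151, 0.649, -0.746, 0.694], [0.009, -0.754, -0.657, 0.673], [0.0, 0.0, 0.0, 1.0]] 437.3862009125522
plier_base [(0.94, [0.568, 0.068, 0.002]), (0.41, [0.684, 0.046, 0.003])]
fixed_grip [(0.9, [0.565, -0.074, 0.061]), (0.48, [0.509, -0.062, 0.055])]
handle_grip [(0.65, [0.511, -0.059, 0.055])]
moving_handle [(0.56, [0.541, 0.039, 0.0])]
release_post [(0.53, [0.557, -0.024, 0.091])]
release_lever [(0.55, [0.594, 0.115, 0.037])]
stop_face []
block_mid [(0.59, [0.599, 0.154, 0.037]), (0.29, [0.509, -0.061, 0.056])]
cap_a [(0.74, [0.685, 0.042, 0.002]), (0.67, [0.463, 0.128, 0.003])]
can [(0.8, [0.747, 0.11, 0.002])]
```

View pics/both0.png

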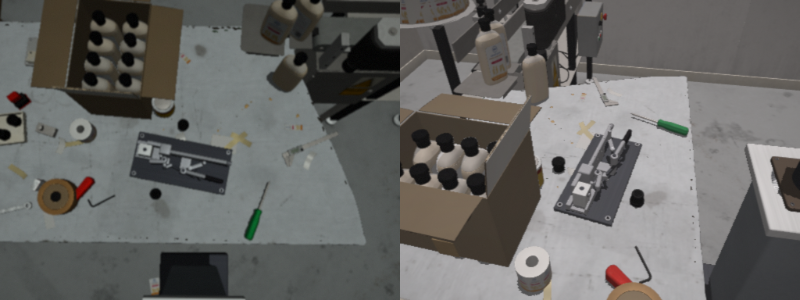

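The pliers sit on a dark plate near world (0.57, 0.07) with yaw about -11°. The block is at the left end of the plate in the top view, near (150,145), and the box stands close behind it. Next I'll fit the frame and overlay it on the picture.

```bash
cat >> h.py <<'E'
O=np.array([.5695,.0685,0]); YAW=-0.1925
def bw(b): return O+R.from_euler('z',YAW).as_matrix()@np.array(b)/1000
def wb(w): return R.from_euler('z',YAW).as_matrix().T@(np.array(w)-O)*1000
def togo(b):
    "tool-axis shift (cm) from current TCP to base point b mm"
    s=arm.state(); return np.round(R.from_quat(s['eef_rot']).inv().apply(bw(b)-s['tool_pos'])*100,2)
E
python3 - <<'E'
from h import *
for n,w in dict(fg=[.565,-.075,.055],hg=[.511,-.0595,.056],mh=[.5405,.0415,0],post=[.557,-.023,.092],stop=[.593,.1155,.035],blk=[.5995,.155,.038],base=[.5685,.066,0]).items(): print(n,np.round(wb(w),1))
s=arm.state(); Rt=R.from_quat(s['eef_rot']).as_matrix()
print(Rt.round(3)); by=R.from_euler('z',YAW).as_matrix()[:,1]
print('yaw about tool z to bring tool x to base y', np.arctan2(Rt[:,1]@by,Rt[:,0]@by))
ims=[]
for c in ['top','side']:
    p=arm.get_image(c); I=cv2.resize(p['pixels'][:,:,::-1].copy(),None,fx=3,fy=3)
    for b in [(-75,-155,10),(75,-155,10),(-75,155,10),(75,155,10),(13.5,50,40),(22,-138,55),(14,90,62)]:
        cv2.circle(I,tuple(int(v) for v in proj(p,bw(b))*3+1),4,(0,0,255),1)
    u,v=proj(p,bw((0,30,30)))*3
    u,v=int(u),int(v); ims.append(I[max(0,v-300):v+300,max(0,u-200):u+200][:600]); print(c,u,v)
    T=np.array(p['pose'])
    for z in (0,):
      for uv in ([(105,147),(195,150),(50,115)] if c=='top' else []):
        d=T[:3,:3]@[(uv[0]-p['cx'])/p['fx'],(uv[1]-p['cy'])/p['fy'],1]; print(uv,(T[:3,3]+d*(z-T[2,3])/d[2]).round(3))
cv2.imwrite('pics/ov.png',np.hstack([cv2.resize(i,(400,600)) for i in ims]))
E
```

```text
fg [  23.  -141.7   55. ]
hg [ -32.9 -136.8   56. ]
mh [-23.3 -32.    0. ]
post [  5.2 -92.2  92. ]
stop [14.1 50.6 35. ]
blk [12.9 90.6 38. ]
base [-0.5 -2.6  0. ]
[[ 0.27   0.963  0.   ]
 [ 0.963 -0.27   0.   ]
 [ 0.     0.    -1.   ]]
yaw about tool z to bring tool x to base y -0.08125907548230112
top 634 606
(105, 147) [0.718 0.379 0.   ]
(195, 150) [0.714 0.147 0.   ]
(50, 115) [0.801 0.526 0.   ]
side 753 690
```

View pics/ov.png

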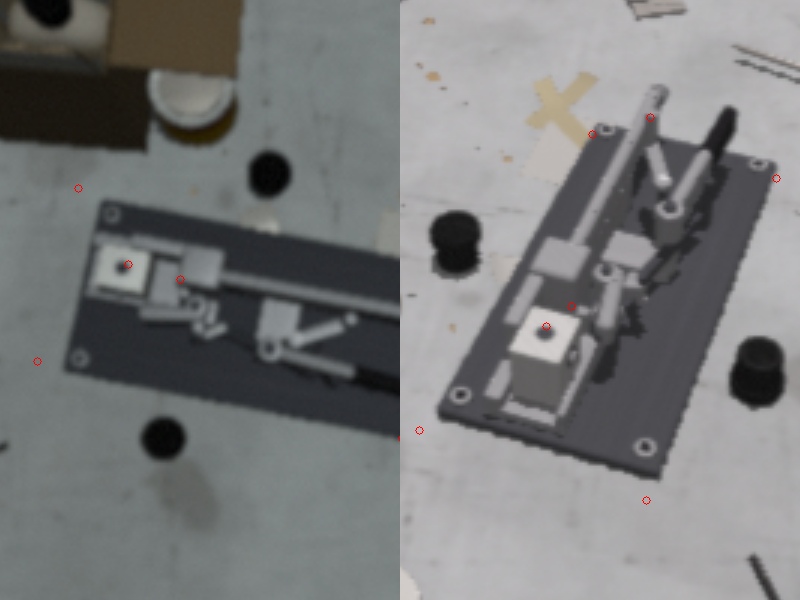

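The top view shows the block's hole at about (122,268) on the overlay marks, and the post at (350,320). The points fit the listed geometry to 3–4 mm, and the box front is clear at x > 0.71. After yawing −0.08 rad, the tool axes will be x = base +y, y = base +x and z = down.

```bash
python3 -c "
from h import *
print(togo((13,155,150)))"
```

```text
[-29.95  53.02   8.13]
```

```bash
python3 -m crank '[{"fingers":1,"x":-30,"y":53,"z":8,"yaw":-0.08},{"fingers":1,"x":-30,"y":53,"z":8,"yaw":-0.08},{"fingers":1,"x":-30,"y":53,"z":8,"yaw":-0.08},{"fingers":1,"x":-30,"y":53,"z":8,"yaw":-0.08},{"fingers":1,"x":-30,"y":53,"z":8,"yaw":-0.08},{"fingers":1,"x":-30,"y":53,"z":8,"yaw":-0.08},{"fingers":1,"x":-30,"y":53,"z":8,"yaw":-0.08},{"fingers":1,"x":-30,"y":53,"z":8,"yaw":-0.08},{"fingers":1,"x":-30,"y":53,"z":8,"yaw":-0.08},{"fingers":1,"x":-30,"y":53,"z":8,"yaw":-0.08},{"fingers":1,"x":-30,"y":53,"z":8,"yaw":-0.08},{"fingers":1,"x":-30,"y":53,"z":8,"yaw":-0.08},{"fingers":1,"x":-30,"y":53,"z":8,"yaw":-0.08},{"fingers":1,"x":-30,"y":53,"z":8,"yaw":-0.08},{"fingers":1,"x":-30,"y":53,"z":8,"yaw":-0.08},{"fingers":1,"x":-30,"y":53,"z":8,"yaw":-0.08},{"fingers":1,"x":-30,"y":53,"z":8,"yaw":-0.08}]' 30
python3 - <<'E'
from h import *
s=arm.state(); print(wb(s['tool_pos']).round(1),s['wrist_force'],R.from_quat(s['eef_rot']).as_matrix().round(3).tolist()); print(togo((13,140,38)))
p=arm.get_image('wrist'); save(p,'w1')
for t in ['block_mid','stop_face','release_post','fixed_grip','handle_grip']: print(t,[(round(d['score'],2),wb(d['position']).round(1).tolist()) for d in arm.spot_point(t,p)[:1]])
E
```

```text
time: 2.62
tool_pos: [0.6124, 0.2162, 0.1508]
eef_rot: [0.773, 0.634, -0.0, -0.0]
wrist_force: [-0.2, 0.2, -0.0]
gripper_width: -0.003
[ 13.9 153.1 150.8] [-0.19520739  0.16769787 -0.00261141] [[0.196, 0.981, -0.001], [0.981, -0.196, 0.0], [-0.0, -0.001, -1.0]]
[-1.31 -0.07 11.28]
block_mid [(0.84, [15.7, 91.3, 40.3])]
stop_face [(0.61, [14.6, 47.5, 41.4])]
release_post [(0.65, [-114.2, 37.2, -0.3])]
fixed_grip [(0.17, [11.6, 50.3, 42.4])]
handle_grip []
```

View pics/w1.png

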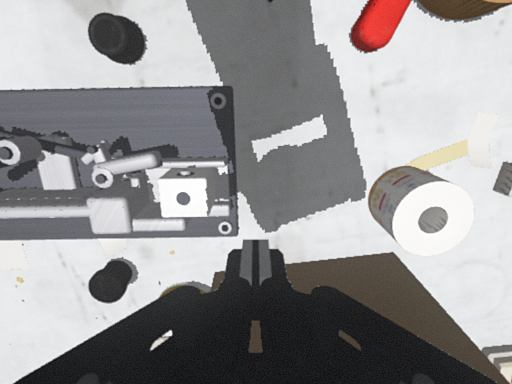

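The wrist view shows the block at (185,197), the nest's open end at (230,197) and the shut fingertips at (256,245). A brown box flap has corners at about (215,270) and (395,253), so I'll triangulate its height before descending.

```bash
python3 - <<'E'
from h import *
a=arm.get_image('top'); b=arm.get_image('wrist')
def P(p): return np.array([[p['fx'],0,p['cx']],[0,p['fy'],p['cy']],[0,0,1]])@np.linalg.inv(np.array(p['pose']))[:3]
def tri(u,v):
    X=cv2.triangulatePoints(P(a),P(b),np.array(u,float),np.array(v,float)).ravel(); X=X[:3]/X[3]
    print(X.round(3),wb(X).round(),'reproj',proj(a,X).round(),proj(b,X).round())
tri((194,152),(215,270)); 
A=cv2.resize(a['pixels'][60:200,30:260,::-1],None,fx=3,fy=3); cv2.imwrite('pics/top2.png',A)
for t in ['block_mid']:
    for p,u in ((a,0),(b,0)):
        d=arm.silhouettes(t,p)[0]['pixels']; print(np.argwhere(d).min(0),np.argwhere(d).max(0))
E
```

```text
[ 0.712  0.151 -0.009] [124. 108.  -9.] reproj [194. 152.] [214. 269.]Traceback (most recent call last):
  File "<stdin>", line 11, in <module>
IndexError: list index out of range
```

View pics/top2.png

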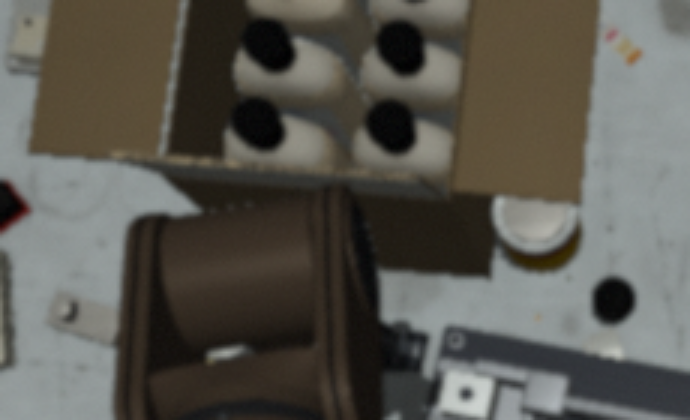

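The triangulated corner is the bottom edge of the box's upright front wall (z ≈ 0, x = 0.71), and the gripper stays about 4 cm short of it. I'll descend behind the block and check for force.

```bash
python3 -m crank '[{"fingers":1,"x":-1.0,"z":3},{"fingers":1,"x":-1.0,"z":6},{"fingers":1,"x":-1.0,"z":9},{"fingers":1,"x":-1.0,"z":10.8},{"fingers":1,"x":-1.0,"z":10.8},{"fingers":1,"x":-1.0,"z":10.8}]'
python3 - <<'E'
from h import *
s=arm.state(); print(wb(s['tool_pos']).round(1),s['wrist_force'])
p=arm.get_image('wrist'); save(p,'w2')
print([(round(d['score'],2),wb(d['position']).round(1).tolist()) for d in arm.spot_point('block_mid',p)[:1]])
E
```

```text
[ 12.2 155.2 151.6] [ 0.06373501 -1.2385522  -0.45226039]
[(0.85, [13.3, 89.3, 39.1])]validation failed for argument at $[0]...
```

View pics/w2.png

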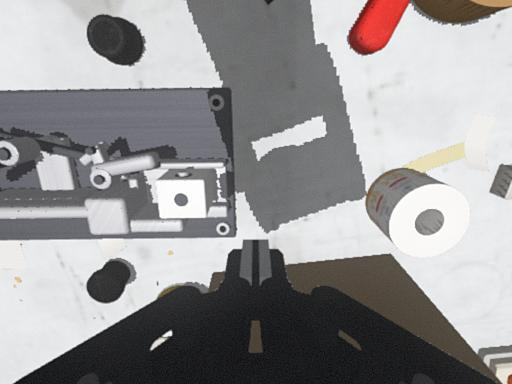

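The arm did not move: each row needs every key.

```bash
python3 -m crank '[{"fingers":1,"x":-1.5,"y":0,"z":3,"yaw":0},{"fingers":1,"x":-1.5,"y":0,"z":6,"yaw":0},{"fingers":1,"x":-1.5,"y":0,"z":9,"yaw":0},{"fingers":1,"x":-1.5,"y":0,"z":10.8,"yaw":0},{"fingers":1,"x":-1.5,"y":0,"z":10.8,"yaw":0},{"fingers":1,"x":-1.5,"y":0,"z":10.8,"yaw":0},{"fingers":1,"x":-1.5,"y":0,"z":10.8,"yaw":0}]'
python3 - <<'E'
from h import *
s=arm.state(); print(wb(s['tool_pos']).round(1),s['wrist_force'])
p=arm.get_image('wrist'); save(p,'w2')
print([(round(d['score'],2),wb(d['position']).round(1).tolist()) for d in arm.spot_point('block_mid',p)[:1]])
E
```

```text
time: 3.75
tool_pos: [0.61, 0.2033, 0.045]
eef_rot: [0.772, 0.635, 0.001, 0.001]
wrist_force: [0.6, -0.8, 0.6]
gripper_width: 0.001
[ 13.9 140.1  45. ] [ 0.61851636 -0.79147789  0.64419423]
[]
```

View pics/w2.png

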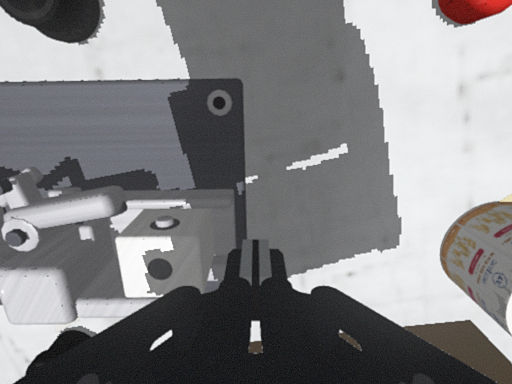

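The block (centre about (165,255)) is directly in front of the fingertips at (256,250). I'll push in small steps and read the force.

```bash
python3 -m crank '[{"fingers":1,"x":-0.7,"y":0,"z":0,"yaw":0},{"fingers":1,"x":-1.4,"y":0,"z":0,"yaw":0},{"fingers":1,"x":-2.0,"y":0,"z":0,"yaw":0},{"fingers":1,"x":-2.0,"y":0,"z":0,"yaw":0}]'
python3 -m crank '[{"fingers":1,"x":-0.2,"y":0,"z":0,"yaw":0},{"fingers":1,"x":-0.4,"y":0,"z":0,"yaw":0},{"fingers":1,"x":-0.6,"y":0,"z":0,"yaw":0},{"fingers":1,"x":-0.8,"y":0,"z":0,"yaw":0}]'
python3 - <<'E'
from h import *
s=arm.state(); print(wb(s['tool_pos']).round(1),s['wrist_force'])
for c in ('wrist','side'):
    p=arm.get_image(c)
    print([(round(d['score'],2),wb(d['position']).round(1).tolist()) for d in arm.spot_point('block_mid',p)[:1]])
E
```

```text
time: 4.18
tool_pos: [0.6053, 0.1823, 0.0443]
eef_rot: [0.773, 0.635, 0.001, 0.0]
wrist_force: [0.8, 0.1, -0.3]
gripper_width: -0.001
time: 4.52
tool_pos: [0.6038, 0.1759, 0.0439]
eef_rot: [0.772, 0.635, 0.001, 0.0]
wrist_force: [1.3, 3.5, 2.7]
gripper_width: 0.001
[ 13.1 112.   43.9] [1.34284548 3.53052688 2.6973993 ]
[(0.81, [12.8, 76.0, 42.1])]
[(0.61, [14.7, 73.6, 36.4])]
```

```bash
python3 -m crank '[{"fingers":1,"x":-0.15,"y":0,"z":0,"yaw":0},{"fingers":1,"x":-0.3,"y":0,"z":0,"yaw":0},{"fingers":1,"x":-0.3,"y":0,"z":0,"yaw":0}]'
python3 -m crank '[{"fingers":1,"x":-0.1,"y":0,"z":0,"yaw":0},{"fingers":1,"x":-0.2,"y":0,"z":0,"yaw":0},{"fingers":1,"x":-0.2,"y":0,"z":0,"yaw":0}]'
python3 -c "
from h import *
s=arm.state(); print(wb(s['tool_pos']).round(1),s['wrist_force'])"
```

```text
time: 4.97
tool_pos: [0.6027, 0.1724, 0.0433]
eef_rot: [0.772, 0.635, -0.0, -0.0]
wrist_force: [-0.2, 3.0, 2.1]
gripper_width: -0.001
time: 5.22
tool_pos: [0.6023, 0.1705, 0.0433]
eef_rot: [0.772, 0.635, -0.0, -0.0]
wrist_force: [1.0, 2.6, 1.9]
gripper_width: 0.002
[ 12.7 106.3  43.3] [1.00675687 2.58551895 1.89095952]
```

```bash
python3 -m crank '[{"fingers":1,"x":-0.1,"y":0,"z":0,"yaw":0},{"fingers":1,"x":-0.15,"y":0,"z":0,"yaw":0},{"fingers":1,"x":-0.15,"y":0,"z":0,"yaw":0}]'
python3 -m crank '[{"fingers":1,"x":-0.05,"y":0,"z":0,"yaw":0},{"fingers":1,"x":-0.1,"y":0,"z":0,"yaw":0},{"fingers":1,"x":-0.1,"y":0,"z":0,"yaw":0}]'
python3 -c "
from h import *
s=arm.state(); print(wb(s['tool_pos']).round(1),s['wrist_force'])"
```

```text
time: 5.47
tool_pos: [0.6021, 0.169, 0.0433]
eef_rot: [0.772, 0.635, -0.0, -0.0]
wrist_force: [0.5, 2.8, 2.3]
gripper_width: 0.002
time: 5.72
tool_pos: [0.6019, 0.1681, 0.0433]
eef_rot: [0.772, 0.635, -0.0, 0.0]
wrist_force: [0.2, 2.6, 2.8]
gripper_width: 0.001
[ 12.7 103.9  43.3] [0.17493587 2.64875587 2.77751989]
```

```bash
for i in 1; do python3 -m crank '[{"fingers":1,"x":-0.05,"y":0,"z":0,"yaw":0},{"fingers":1,"x":-0.1,"y":0,"z":0,"yaw":0},{"fingers":1,"x":-0.1,"y":0,"z":0,"yaw":0}]'; python3 -m crank '[{"fingers":1,"x":-0.05,"y":0,"z":0,"yaw":0},{"fingers":1,"x":-0.1,"y":0,"z":0,"yaw":0},{"fingers":1,"x":-0.1,"y":0,"z":0,"yaw":0}]'; done
python3 - <<'E'
from h import *
s=arm.state(); print(wb(s['tool_pos']).round(1),s['wrist_force'])
for c in ('wrist','side'):
    p=arm.get_image(c); save(p,c+'3')
    for t in ('block_mid','stop_face'): print(t,[(round(d['score'],2),wb(d['position']).round(1).tolist()) for d in arm.spot_point(t,p)[:1]])
E
```

```text
time: 5.97
tool_pos: [0.6017, 0.1671, 0.0433]
eef_rot: [0.772, 0.635, -0.0, 0.0]
wrist_force: [0.3, 2.7, 2.5]
gripper_width: -0.002
time: 6.22
tool_pos: [0.6014, 0.1669, 0.0433]
eef_rot: [0.772, 0.635, 0.001, -0.001]
wrist_force: [0.8, 6.4, 1.8]
gripper_width: -0.004
[ 12.5 102.7  43.3] [0.78173982 6.42055381 1.75571781]
block_mid []
stop_face []
block_mid [(0.77, [13.6, 68.1, 35.0])]
stop_face [(0.84, [14.0, 49.5, 41.0])]
```

View pics/wrist3.png

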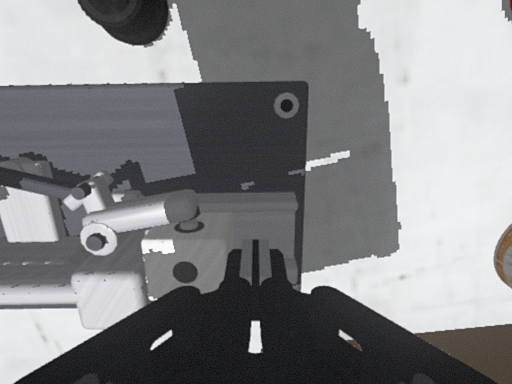

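The block's left face is now against the stop at (145,260) and the pin lies under the jaw tip at (185,220). The force has stepped up from 2.7 to 6.4 N, so I'll confirm with 1 mm more.

```bash
python3 -m crank '[{"fingers":1,"x":-0.05,"y":0,"z":0,"yaw":0},{"fingers":1,"x":-0.1,"y":0,"z":0,"yaw":0},{"fingers":1,"x":-0.1,"y":0,"z":0,"yaw":0}]'
python3 -c "
from h import *
s=arm.state(); print(wb(s['tool_pos']).round(1),s['wrist_force'])"
```

```text
time: 6.77
tool_pos: [0.6012, 0.1668, 0.0434]
eef_rot: [0.772, 0.635, 0.001, -0.001]
wrist_force: [0.5, 7.7, 2.8]
gripper_width: 0.002
[ 12.3 102.6  43.4] [0.52552868 7.71776738 2.76899577]
```

The tool is blocked at the stop, so the block is home. I'll back off, lift, and go to the outside of the moving handle.

```bash
python3 -m crank '[{"fingers":1,"x":0.8,"y":0,"z":0,"yaw":0},{"fingers":1,"x":1.6,"y":0,"z":0,"yaw":0},{"fingers":1,"x":1.6,"y":0,"z":-4,"yaw":0},{"fingers":1,"x":1.6,"y":0,"z":-8,"yaw":0},{"fingers":1,"x":1.6,"y":0,"z":-11,"yaw":0},{"fingers":1,"x":-2,"y":-1,"z":-11,"yaw":0},{"fingers":1,"x":-6,"y":-2,"z":-11,"yaw":0},{"fingers":1,"x":-10,"y":-3,"z":-11,"yaw":0},{"fingers":1,"x":-14,"y":-5,"z":-11,"yaw":0},{"fingers":1,"x":-18,"y":-7,"z":-11,"yaw":0},{"fingers":1,"x":-21,"y":-8,"z":-11,"yaw":0},{"fingers":1,"x":-24,"y":-8,"z":-11,"yaw":0},{"fingers":1,"x":-24,"y":-8,"z":-11,"yaw":0},{"fingers":1,"x":-24,"y":-8,"z":-11,"yaw":0}]'
python3 - <<'E'
from h import *
s=arm.state(); print(wb(s['tool_pos']).round(1),s['wrist_force'])
print('togo',togo((-68,-137,47)))
p=arm.get_image('wrist'); save(p,'w4')
for t in ('handle_grip','fixed_grip','release_post','block_mid'): print(t,[(round(d['score'],2),wb(d['position']).round(1).tolist()) for d in arm.spot_point(t,p)[:1]])
E
```

```text
time: 7.93
tool_pos: [0.4758, -0.0562, 0.1529]
eef_rot: [0.773, 0.634, -0.001, -0.0]
wrist_force: [0.4, -0.0, 0.2]
gripper_width: -0.002
[ -68.1 -140.3  152.9] [ 0.376559  -0.0378398  0.174513 ]
togo [ 0.34  0.03 10.59]
handle_grip [(0.58, [-29.6, -138.3, 57.3])]
fixed_grip [(0.62, [-32.0, -132.4, 54.8])]
release_post [(0.55, [7.5, -92.9, 91.7])]
block_mid [(0.71, [9.1, 65.2, 41.8])]
```

View pics/w4.png

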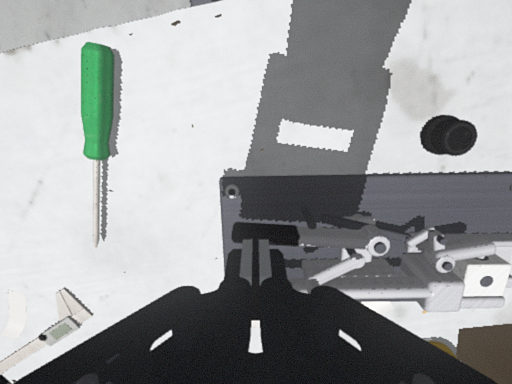

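The wrist view shows the sleeved handle at (265,235) just to base +x of the tool, with the plate corner hole at (230,190) and the green screwdriver far off. I'll descend beside the handle.

```bash
python3 -m crank '[{"fingers":1,"x":0.3,"y":0,"z":4,"yaw":0},{"fingers":1,"x":0.3,"y":0,"z":8,"yaw":0},{"fingers":1,"x":0.3,"y":0,"z":10.6,"yaw":0},{"fingers":1,"x":0.3,"y":0,"z":10.6,"yaw":0},{"fingers":1,"x":0.3,"y":0,"z":10.6,"yaw":0}]'
python3 -m crank '[{"fingers":1,"x":0,"y":0.3,"z":0,"yaw":0},{"fingers":1,"x":0,"y":0.6,"z":0,"yaw":0},{"fingers":1,"x":0,"y":0.9,"z":0,"yaw":0},{"fingers":1,"x":0,"y":1.2,"z":0,"yaw":0},{"fingers":1,"x":0,"y":1.2,"z":0,"yaw":0}]'
python3 -m crank '[{"fingers":1,"x":0,"y":0.2,"z":0,"yaw":0},{"fingers":1,"x":0,"y":0.4,"z":0,"yaw":0},{"fingers":1,"x":0,"y":0.6,"z":0,"yaw":0},{"fingers":1,"x":0,"y":0.6,"z":0,"yaw":0}]'
python3 - <<'E'
from h import *
s=arm.state(); print(wb(s['tool_pos']).round(1),R.from_euler('z',-YAW).apply(s['wrist_force']).round(1))
p=arm.get_image('side'); save(p,'s4')
for t in ('handle_grip',): print(t,[(round(d['score'],2),wb(d['position']).round(1).tolist()) for d in arm.spot_point(t,p)[:1]])
E
```

```text
time: 8.6
tool_pos: [0.4762, -0.0508, 0.0461]
eef_rot: [0.772, 0.636, -0.001, -0.002]
wrist_force: [0.6, -0.1, 0.3]
gripper_width: -0.001
time: 9.02
tool_pos: [0.4906, -0.0548, 0.0488]
eef_rot: [0.772, 0.635, 0.001, 0.001]
wrist_force: [0.2, 0.1, 0.0]
gripper_width: -0.001
time: 9.35
tool_pos: [0.4942, -0.0553, 0.0472]
eef_rot: [0.772, 0.635, -0.001, -0.001]
wrist_force: [-2.9, 0.2, 1.6]
gripper_width: -0.003
[ -50.2 -136.    47.2] [-2.9 -0.3  1.6]
handle_grip [(0.82, [-34.7, -139.3, 55.3])]
```

Contact came at tool base x ≈ −51, as predicted. I'll push 18 mm, which is still safely short of dead centre.

```bash
python3 -m crank '[{"fingers":1,"x":0,"y":0.15,"z":0,"yaw":0},{"fingers":1,"x":0,"y":0.3,"z":0,"yaw":0},{"fingers":1,"x":0,"y":0.45,"z":0,"yaw":0},{"fingers":1,"x":0,"y":0.6,"z":0,"yaw":0},{"fingers":1,"x":0,"y":0.6,"z":0,"yaw":0}]'
python3 -m crank '[{"fingers":1,"x":0,"y":0.15,"z":0,"yaw":0},{"fingers":1,"x":0,"y":0.3,"z":0,"yaw":0},{"fingers":1,"x":0,"y":0.45,"z":0,"yaw":0},{"fingers":1,"x":0,"y":0.6,"z":0,"yaw":0},{"fingers":1,"x":0,"y":0.6,"z":0,"yaw":0}]'
python3 -m crank '[{"fingers":1,"x":0,"y":0.15,"z":0,"yaw":0},{"fingers":1,"x":0,"y":0.3,"z":0,"yaw":0},{"fingers":1,"x":0,"y":0.45,"z":0,"yaw":0},{"fingers":1,"x":0,"y":0.6,"z":0,"yaw":0},{"fingers":1,"x":0,"y":0.6,"z":0,"yaw":0}]'
python3 -c "
from h import *
s=arm.state(); print(wb(s['tool_pos']).round(1),R.from_euler('z',-YAW).apply(s['wrist_force']).round(1))"
```

```text
time: 9.87
tool_pos: [0.4982, -0.0565, 0.0467]
eef_rot: [0.772, 0.636, -0.003, -0.003]
wrist_force: [-9.1, -1.6, 4.7]
gripper_width: -0.002
time: 10.28
tool_pos: [0.5032, -0.0576, 0.0464]
eef_rot: [0.772, 0.636, -0.004, -0.003]
wrist_force: [-11.3, -2.0, 7.3]
gripper_width: -0.0
time: 10.7
tool_pos: [0.5093, -0.0588, 0.0464]
eef_rot: [0.772, 0.636, -0.003, -0.003]
wrist_force: [-9.3, -2.1, 4.4]
gripper_width: -0.003
[ -34.7 -136.5   46.4] [-8.7 -3.9  4.4]
```

```bash
python3 -m crank '[{"fingers":1,"x":0,"y":0.15,"z":0,"yaw":0},{"fingers":1,"x":0,"y":0.3,"z":0,"yaw":0},{"fingers":1,"x":0,"y":0.3,"z":0,"yaw":0}]'
python3 -m crank '[{"fingers":1,"x":0,"y":0.15,"z":0,"yaw":0},{"fingers":1,"x":0,"y":0.3,"z":0,"yaw":0},{"fingers":1,"x":0,"y":0.3,"z":0,"yaw":0}]'
python3 -c "
from h import *
s=arm.state(); print(wb(s['tool_pos']).round(1),R.from_euler('z',-YAW).apply(s['wrist_force']).round(1))"
```

```text
time: 10.95
tool_pos: [0.5133, -0.0594, 0.0465]
eef_rot: [0.772, 0.636, -0.002, -0.002]
wrist_force: [-6.5, -0.7, 2.1]
gripper_width: -0.002
time: 11.2
tool_pos: [0.5182, -0.06, 0.0469]
eef_rot: [0.772, 0.635, 0.0, -0.0]
wrist_force: [-0.6, -0.3, -0.0]
gripper_width: -0.004
[ -25.7 -135.9   46.9] [-0.5 -0.4 -0. ]
```

The force fell 11 → 6.5 → 0.6 N at about 25 mm of travel, which looks like the snap. I'll back off and check that the handle stays for over a second.

```bash
python3 -m crank '[{"fingers":1,"x":0,"y":-1,"z":0,"yaw":0},{"fingers":1,"x":0,"y":-2,"z":0,"yaw":0},{"fingers":1,"x":0,"y":-3,"z":0,"yaw":0},{"fingers":1,"x":0,"y":-4,"z":0,"yaw":0},{"fingers":1,"x":0,"y":-4,"z":-5,"yaw":0},{"fingers":1,"x":0,"y":-4,"z":-8,"yaw":0},{"fingers":1,"x":0,"y":-4,"z":-8,"yaw":0},{"fingers":1,"x":0,"y":-4,"z":-8,"yaw":0},{"fingers":1,"x":0,"y":-4,"z":-8,"yaw":0},{"fingers":1,"x":0,"y":-4,"z":-8,"yaw":0},{"fingers":1,"x":0,"y":-4,"z":-8,"yaw":0},{"fingers":1,"x":0,"y":-4,"z":-8,"yaw":0},{"fingers":1,"x":0,"y":-4,"z":-8,"yaw":0},{"fingers":1,"x":0,"y":-4,"z":-8,"yaw":0},{"fingers":1,"x":0,"y":-4,"z":-8,"yaw":0},{"fingers":1,"x":0,"y":-4,"z":-8,"yaw":0},{"fingers":1,"x":0,"y":-4,"z":-8,"yaw":0},{"fingers":1,"x":0,"y":-4,"z":-8,"yaw":0}]'
python3 - <<'E'
from h import *
s=arm.state(); print(wb(s['tool_pos']).round(1),s['wrist_force'])
for c in ('side','wrist'):
    p=arm.get_image(c); I=p['pixels'][:,:,::-1]
    for t in ('handle_grip','release_post','fixed_grip','block_mid'): print(c,t,[(round(d['score'],2),wb(d['position']).round(1).tolist()) for d in arm.spot_point(t,p)[:1]])
    if c=='side':
        u,v=proj(p,bw((0,-20,40))).astype(int); cv2.imwrite('pics/s5.png',cv2.resize(I[max(v-90,0):v+90,u-90:u+90],(600,600),interpolation=2))
E
```

```text
time: 12.7
tool_pos: [0.4792, -0.0523, 0.1273]
eef_rot: [0.772, 0.635, 0.0, 0.0]
wrist_force: [-0.4, 0.4, -0.4]
gripper_width: -0.002
[ -65.5 -135.9  127.3] [-0.4478218   0.4419895  -0.37691524]
side handle_grip [(0.52, [-0.9, -136.5, 53.1])]
side release_post [(0.69, [7.7, -92.7, 88.8])]
side fixed_grip [(0.86, [19.5, -141.2, 55.2])]
side block_mid [(0.84, [12.8, 64.7, 35.1])]
wrist handle_grip []
wrist release_post []
wrist fixed_grip []
wrist block_mid [(0.75, [14.0, 63.4, 40.7])]
```

View pics/s5.png

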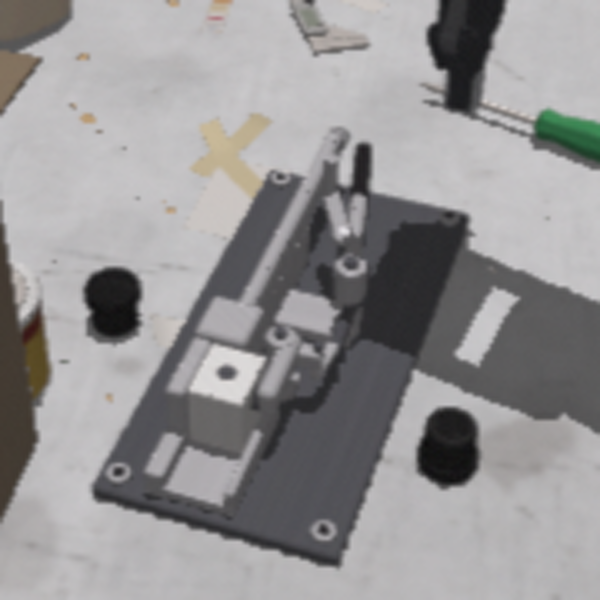

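The pliers stayed closed for over a second: the sleeved handle, at (362,165), lies beside the fixed handle at base x ≈ −1 (33 mm of travel), and the jaw is on the block. The post is at base (6.5, −92.5). Next I'll go down on its +x side.

```bash
python3 -m crank '[{"fingers":1,"x":1,"y":1,"z":-2,"yaw":0},{"fingers":1,"x":3,"y":4,"z":-2,"yaw":0},{"fingers":1,"x":4.3,"y":7,"z":-2,"yaw":0},{"fingers":1,"x":4.3,"y":10.5,"z":-2,"yaw":0},{"fingers":1,"x":4.3,"y":10.5,"z":-2,"yaw":0},{"fingers":1,"x":4.3,"y":10.5,"z":-2,"yaw":0},{"fingers":1,"x":4.3,"y":10.5,"z":1,"yaw":0},{"fingers":1,"x":4.3,"y":10.5,"z":4.4,"yaw":0},{"fingers":1,"x":4.3,"y":10.5,"z":4.4,"yaw":0},{"fingers":1,"x":4.3,"y":10.5,"z":4.4,"yaw":0}]'
python3 - <<'E'
from h import *
s=arm.state(); print(wb(s['tool_pos']).round(1),s['wrist_force'])
p=arm.get_image('wrist'); save(p,'w6')
for t in ('release_post','handle_grip'): print(t,[(round(d['score'],2),wb(d['position']).round(1).tolist()) for d in arm.spot_point(t,p)[:1]])
E
```

```text
time: 14.03
tool_pos: [0.5875, -0.0299, 0.0814]
eef_rot: [0.772, 0.635, -0.002, -0.002]
wrist_force: [0.6, 0.4, 0.6]
gripper_width: -0.002
[ 36.5 -93.1  81.4] [0.55668699 0.44171255 0.59488846]
release_post [(0.74, [-0.4, -134.5, 56.2])]
handle_grip [(0.93, [0.4, -131.8, 56.1])]
```

View pics/w6.png

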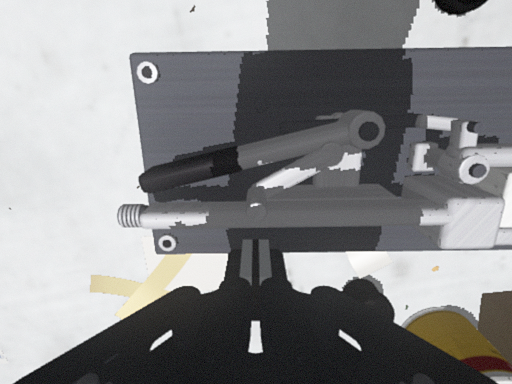

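The post (257,208) is straight ahead of the fingertips (256,243). I'll pull towards base −x in steps.

```bash
python3 -m crank '[{"fingers":1,"x":0,"y":-0.4,"z":0,"yaw":0},{"fingers":1,"x":0,"y":-0.8,"z":0,"yaw":0},{"fingers":1,"x":0,"y":-1.2,"z":0,"yaw":0},{"fingers":1,"x":0,"y":-1.2,"z":0,"yaw":0}]'
python3 -m crank '[{"fingers":1,"x":0,"y":-0.2,"z":0,"yaw":0},{"fingers":1,"x":0,"y":-0.4,"z":0,"yaw":0},{"fingers":1,"x":0,"y":-0.6,"z":0,"yaw":0},{"fingers":1,"x":0,"y":-0.6,"z":0,"yaw":0}]'
python3 -m crank '[{"fingers":1,"x":0,"y":-0.15,"z":0,"yaw":0},{"fingers":1,"x":0,"y":-0.3,"z":0,"yaw":0},{"fingers":1,"x":0,"y":-0.4,"z":0,"yaw":0},{"fingers":1,"x":0,"y":-0.4,"z":0,"yaw":0}]'
python3 - <<'E'
from h import *
s=arm.state(); print(wb(s['tool_pos']).round(1),R.from_euler('z',-YAW).apply(s['wrist_force']).round(1))
p=arm.get_image('side')
for t in ('release_post','handle_grip'): print(t,[(round(d['score'],2),wb(d['position']).round(1).tolist()) for d in arm.spot_point(t,p)[:1]])
E
```

```text
time: 14.52
tool_pos: [0.578, -0.0278, 0.0839]
eef_rot: [0.772, 0.635, 0.0, 0.0]
wrist_force: [0.6, -0.3, 0.9]
gripper_width: 0.001
time: 14.85
tool_pos: [0.5727, -0.0268, 0.0833]
eef_rot: [0.772, 0.635, 0.0, 0.0]
wrist_force: [1.3, 0.5, -0.2]
gripper_width: -0.004
time: 15.18
tool_pos: [0.5691, -0.0264, 0.0836]
eef_rot: [0.772, 0.635, 0.0, 0.0]
wrist_force: [1.7, -1.9, -0.2]
gripper_width: 0.0
[ 17.7 -93.2  83.6] [ 2.  -1.5 -0.2]
release_post [(0.59, [1.5, -92.6, 88.9])]
handle_grip [(0.83, [-5.4, -133.4, 55.3])]
```

```bash
python3 -m crank '[{"fingers":1,"x":0,"y":-0.15,"z":0,"yaw":0},{"fingers":1,"x":0,"y":-0.3,"z":0,"yaw":0},{"fingers":1,"x":0,"y":-0.3,"z":0,"yaw":0}]'
python3 -m crank '[{"fingers":1,"x":0,"y":-0.15,"z":0,"yaw":0},{"fingers":1,"x":0,"y":-0.3,"z":0,"yaw":0},{"fingers":1,"x":0,"y":-0.3,"z":0,"yaw":0}]'
python3 - <<'E'
from h import *
s=arm.state(); print(wb(s['tool_pos']).round(1),R.from_euler('z',-YAW).apply(s['wrist_force']).round(1))
p=arm.get_image('side')
for t in ('release_post','handle_grip'): print(t,[(round(d['score'],2),wb(d['position']).round(1).tolist()) for d in arm.spot_point(t,p)[:1]])
E
```

```text
time: 15.58
tool_pos: [0.5672, -0.0264, 0.0838]
eef_rot: [0.772, 0.636, 0.001, 0.002]
wrist_force: [4.5, -4.1, -1.8]
gripper_width: -0.003
time: 15.83
tool_pos: [0.5652, -0.0267, 0.084]
eef_rot: [0.772, 0.636, 0.001, 0.004]
wrist_force: [5.4, -6.1, -2.3]
gripper_width: -0.001
[ 14.  -94.3  84. ] [ 6.5 -5.  -2.3]
release_post []
handle_grip [(0.51, [-4.4, -137.3, 54.5])]
```

The post swings towards −y on its lever, so friction is dragging the tool along. I'll pull along that arc.

```bash
python3 -m crank '[{"fingers":1,"x":-0.2,"y":-0.1,"z":0,"yaw":0},{"fingers":1,"x":-0.4,"y":-0.2,"z":0,"yaw":0},{"fingers":1,"x":-0.4,"y":-0.3,"z":0,"yaw":0},{"fingers":1,"x":-0.4,"y":-0.3,"z":0,"yaw":0}]'
python3 -m crank '[{"fingers":1,"x":-0.1,"y":-0.15,"z":0,"yaw":0},{"fingers":1,"x":-0.2,"y":-0.3,"z":0,"yaw":0},{"fingers":1,"x":-0.2,"y":-0.3,"z":0,"yaw":0}]'
python3 - <<'E'
from h import *
s=arm.state(); print(wb(s['tool_pos']).round(1),R.from_euler('z',-YAW).apply(s['wrist_force']).round(1))
p=arm.get_image('side'); q=arm.get_image('wrist')
for t in ('release_post','handle_grip'): print(t,[(round(d['score'],2),wb(d['position']).round(1).tolist()) for P in (p,q) for d in arm.spot_point(t,P)[:1]])
I=p['pixels'][:,:,::-1];u,v=proj(p,bw((0,-80,60))).astype(int); A=cv2.resize(I[max(v-50,0):v+50,u-50:u+50],(400,400),interpolation=2)
cv2.imwrite('pics/sw7.png',np.hstack([A,cv2.resize(q['pixels'][:,:,::-1][100:356,128:384],(400,400))]))
E
```

```text
time: 16.32
tool_pos: [0.5586, -0.0281, 0.0831]
eef_rot: [0.772, 0.635, -0.0, -0.001]
wrist_force: [1.7, -0.8, 0.4]
gripper_width: -0.0
time: 16.57
tool_pos: [0.5552, -0.0293, 0.083]
eef_rot: [0.772, 0.635, -0.0, -0.001]
wrist_force: [1.3, 0.5, 0.3]
gripper_width: 0.002
[  4.7 -98.8  83. ] [1.2 0.8 0.3]
release_post [(0.48, [-13.0, -97.2, 92.2]), (0.77, [-8.9, -97.4, 90.2])]
handle_grip [(0.95, [-33.0, -138.6, 53.2]), (0.82, [-32.8, -136.2, 58.7])]
```

View pics/sw7.png

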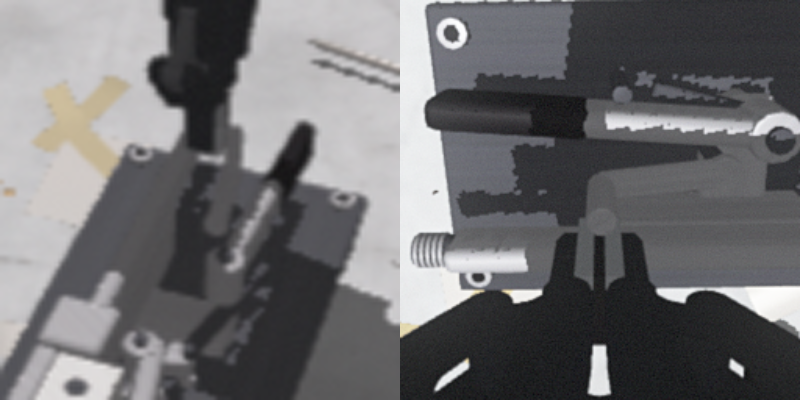

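The pliers have sprung open: the handle is back at base x ≈ −33, clearly apart from the fixed bar. I'll let the post go, lift clear and check the block and pin.

```bash
python3 -m crank '[{"fingers":1,"x":0,"y":0.6,"z":0,"yaw":0},{"fingers":1,"x":0,"y":1.2,"z":0,"yaw":0},{"fingers":1,"x":0,"y":2.0,"z":0,"yaw":0},{"fingers":1,"x":0,"y":3.0,"z":0,"yaw":0},{"fingers":1,"x":0,"y":3.0,"z":-3,"yaw":0},{"fingers":1,"x":0,"y":3.0,"z":-7,"yaw":0},{"fingers":1,"x":0,"y":3.0,"z":-10,"yaw":0},{"fingers":1,"x":0,"y":0,"z":-12,"yaw":0},{"fingers":1,"x":-3,"y":-3,"z":-12,"yaw":0},{"fingers":1,"x":-6,"y":-6,"z":-12,"yaw":0},{"fingers":1,"x":-9,"y":-6,"z":-12,"yaw":0},{"fingers":1,"x":-9,"y":-6,"z":-12,"yaw":0},{"fingers":1,"x":-9,"y":-6,"z":-12,"yaw":0}]'
python3 - <<'E'
from h import *
s=arm.state(); print(wb(s['tool_pos']).round(1),s['wrist_force'])
ims=[]
for c in ('side','top'):
    p=arm.get_image(c)
    for t in ('handle_grip','release_post','block_mid','stop_face','cap_a','can'): print(c,t,[(round(d['score'],2),(wb(d['position']) if t[0]!='c' else 1000*np.array(d['position'])).round(1).tolist()) for d in arm.spot_point(t,p)[:2 if t=='cap_a' else 1]])
    if c=='side':
        u,v=proj(p,bw((0,60,40))).astype(int); ims.append(cv2.resize(p['pixels'][:,:,::-1][v-40:v+40,u-40:u+40],(400,400),interpolation=2))
        u,v=proj(p,bw((0,-20,40))).astype(int); ims.append(cv2.resize(p['pixels'][:,:,::-1][v-80:v+80,u-80:u+80],(400,400),interpolation=2))
cv2.imwrite('pics/f8.png',np.hstack(ims))
E
```

```text
time: 17.95
tool_pos: [0.4799, -0.1078, 0.2039]
eef_rot: [0.773, 0.634, 0.0, 0.0]
wrist_force: [0.3, 0.6, 0.8]
gripper_width: 0.001
[ -54.2 -190.2  203.9] [0.29738745 0.58022367 0.79305703]
side handle_grip [(0.74, [-33.1, -139.8, 53.7])]
side release_post [(0.62, [4.5, -91.5, 91.3])]
side block_mid [(0.92, [12.6, 65.8, 38.2])]
side stop_face [(0.63, [15.3, 46.4, 37.8])]
side cap_a [(0.78, [683.8, 45.5, 0.3]), (0.73, [464.0, 129.4, 5.1])]
side can [(0.68, [746.4, 107.4, -0.5])]
top handle_grip [(0.82, [-38.8, -140.2, 55.8])]
top release_post [(0.66, [7.8, -94.3, 90.4])]
top block_mid [(0.56, [11.6, 63.5, 40.4])]
top stop_face [(0.72, [15.1, 50.2, 36.2])]
top cap_a [(0.61, [460.5, 128.2, 0.9]), (0.52, [686.7, 44.6, -2.2])]
top can [(0.61, [746.7, 103.9, 1.0])]
```

View pics/f8.png

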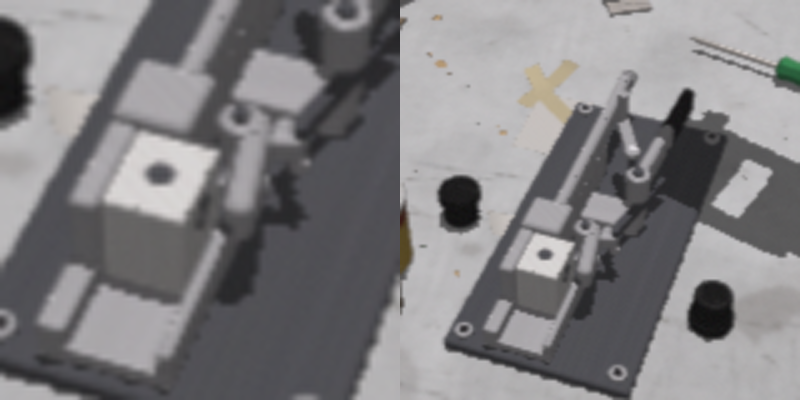

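Block is seated at the stop, the pliers are open, the post is back, and the caps and can haven't moved.

```bash
python3 -c "
from rig import arm
print(arm.job_done())"
```

```text
the job is handed in; nothing more can be done
None
```

The job is done and handed in at about 18 s of robot time. The one thing I could not confirm directly is how deep the pin went in.

- **Block:** I slid it home with about 3 N. It was blocked at the stop at about 8 N.
- **Locking:** I pushed the moving handle with the shut fingers from its outer side, rather than gripping both handles, so that I could feel the resistance. The force rose to about 11 N, then vanished at the snap after about 25 mm. The tool was clear for over a second, and the handle stayed closed with about 33 mm of total travel.
- **Release:** I pulled the post towards base −x and then along its arc, with about 8 N at most. The pliers sprang open.

**Last checks:**
- The handle is back in its open position, at base x of about −33 mm from the side camera and −39 mm from the top one.
- The post has returned to its place.
- The block is in the nest. The network put its centre 13 to 19 mm from its own stop reading, against 20 mm nominal, which I put down to network error.
- The caps and the tin are within a few millimetres of where they started, and the robot is touching nothing.
- I infer the pin depth from the locking. The pin was hidden behind the jaw in the last pictures.

Every picture was worth its look except one: a move was refused because its rows lacked keys, so I viewed that scene twice. That brought the total to the limit of 12.

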